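# Load the blue polishing pad into the spring magazine

### The arm

A 6-joint arm with a two-finger parallel gripper is mounted at the origin on the work surface. World frame = base frame: x ahead of the robot, y to its left, z up, the work surface at z = 0. Lengths are in m, angles in rad, forces in N, time in s.
With the tool pointing down it reaches from about 0.275 to 0.85 m from the base axis. Payload 5.2 kg.
Tool frame: the origin (TCP) lies at the very end of the fingers, on their centre line; the grasp point (between the pads) lies 19 mm behind it (grip_depth is the distance from the TCP to the grasp point, in m); x points along the fingers, y is the direction in which the jaws open and shut, and the axes are right-handed (so a half turn about x gives the same grasp; the last joint's range is limited). The gripper opens to 85 mm and grips with 20 to 120 N. Pads are 22 mm wide; open, the fingers measure 114 mm over their backs; the gripper's body (76 mm by 85 mm) begins 54 mm behind the grasp point. The pads swing forward as they close: fully open they stand 13 mm farther back than shut.
Start: joints at [-1.474, 0.259, 1.535, -0, 1.348, -0.203], TCP at [0.162, -0.525, 0.231] pointing down, gripper open.
Joint ranges: [-3.14, 3.14], [-0.91, 2.08], [0.19, 2.58], [-1.22, 4.36], [0.22, 2.71], [-3.12, 3.12]. Speed limits (rad/s): [2.57, 2.57, 3.14, 3.14, 3.14, 3.14].

### API

Orientations are given as [roll, pitch, yaw] about the fixed x, y, z axes, in that order (R = Rz(yaw) Ry(pitch) Rx(roll)).
In Python, from plant import * gives the robot as it stands. Calls block until the motion is done:
- move_to(position, orientation): joint-space move of the TCP to a pose.
- servo_line(position, speed=0.15, rot=None): straight line of the TCP; rot=None keeps the orientation; speed is the mean speed in m/s.
- set_joints(angles): joint-space move.
- release() and clamp(squeeze=None): open the fingers fully, or close them until they stop; squeeze is the grip in N (None keeps the last).
- wait(seconds).
- inverse_kinematics(position, orientation): joint angles nearest the present ones, or None.
- snapshot(name): name is "scene" or "top" or "wrist"; returns a dict with "frame" (420x560x3 uint8, red, green, blue), "z_map" (420x560 float32, m along the optical axis (not along the pixel's ray), 0 where there is no reading), "fov_y" (degrees; the focal length in pixels is half the picture's height over the tangent of half this angle, whatever the lens; pixels are square), "cx", "cy" (the principal point, pixels), "pose" (4x4, takes a point from camera to world coordinates). Camera axes: x right, y down, z forward; pixel columns grow to the right and rows downward; lengths in m; the calibration is good to about 2 mm. A picture is of the moment at which its call begins.
A pose or a line that the arm cannot do raises IKError and nothing moves.
- close_job(): hands the job in, once; it reports no verdict.
Readings, each from a call of its own:
- current_t(): time.
- current_joint_positions(): joint angles.
- current_joint_vel(): joint speeds.
- current_tau(): joint torques, N m.
- current_ee_pos(): TCP position.
- current_tool_rot(): TCP orientation.
- current_ft_force(): force on the tool from outside, world axes, zero at the start.
- current_torque(): the same for the moment, N m.
- current_finger_gap(): opening from 0.0 (shut) to 1.0 (fully open).
Only numpy, scipy, OpenCV 4.12 (cv2) and the standard library are available. Lean on these libraries where they do the work, as an engineer would, in place of code of your own. Each camera call takes 0.05 s, during which the arm holds its last target.

### The job

Load the blue polishing pad into the spring stack magazine: put it over the spindle and press it down on top of the worn grey pad until it is fully home and the orange catches have sprung out over it, then let go so that it stays held down there. Leave the red pad where it lies.

Things in the scene. Friction and masses are not known exactly. Their poses are not given: they have to be found in the camera images.
- pad_blue: The blue polishing pad: a flat rigid ring, 54 mm outside diameter, 18 mm thick, with a 32 mm hole, 40 to 85 g, lying flat on the yellow mat (whose top is at z = 2 mm). Origin: centre of its underside, on the ring's axis; z up along the axis. It can be gripped across its 54 mm outside at any yaw.
- pad_red: A red pad of the same shape and size as the blue one, origin likewise. It is not wanted: leave it alone.
- magazine: Spring stack magazine, fixed. Origin: centre of its underside, on the spindle's axis, z up; heights from here: blue base 110 x 110 mm, top at 40; steel spindle 27 mm thick, coned from 112 to its 8 mm wide tip at 124. Four orange catches stick out of it to a radius of 19.5 mm: flat undersides at 100, sloping tops up to 112; they spring in as a pad passes and snap out above it.
- follower (a joint): Travel of the sprung follower with the worn grey pad (50 mm wide): 0 up (grey top at 100 mm over the magazine's origin), grows downward, stop at 0.025 m. 2 N to start, 8 N at the end; catches add up to 7 N above 97 mm. A loose pad rests on the catches, underside at 104 to 111 mm; press it to 80 or less (0.020) to latch; it springs back to 82 (0.018). Room for fingers round it down to the base.
Not all that is in view belongs to the job. There is more than one size of the pad_blue; the job needs the larger.

How it is judged:
At the end, for the whole second after the job is handed in: The blue pad is on the spindle, latched under the catches and at rest: its underside 73 to 87 mm above the magazine's origin, its centre within 10 mm of the spindle's axis, level within 10 degrees; the red pad lies within 30 mm of where it started (z of pad_blue in the frame of magazine between 0.073 and 0.087 m and horizontal distance between pad_blue and magazine below 0.01 m and angle between the z axis of pad_blue and the z axis of magazine, either way round below 0.17 rad and linear speed of pad_blue below 0.02 m/s and distance of pad_red from where it was at the start of the episode below 0.03 m); the robot touches nothing.
It fails at once if the red pad was moved by more than 30 mm (distance of pad_red from where it was at the start of the episode above 0.03 m).
It also fails if it takes over 38 s, if anything falls off the work surface, if the arm or the gripper's body presses on something with over 40 N, if the wrist force passes 120 N, or if a joint passes its speed limit or range.

## Working session

There is one attempt and no reset: what is moved stays moved. The work goes in short steps, each a Python script; the robot and the scene stay as the last script left them, time stands still between calls to the robot, and variables do not carry over. Pictures are saved under pics/ and viewed, and the job is handed in when it is done.

```bash
mkdir -p pics; ls; python3 - <<'E'
from plant import *
import cv2,pickle,numpy as np
for n in ["scene","top"]:
    s=snapshot(n); pickle.dump(s,open(f"{n}0.pkl","wb"))
    cv2.imwrite(f"pics/{n}0.png",s["frame"][:,:,::-1]); print(n,s["fov_y"],s["cx"],s["cy"]);print(np.round(s["pose"],3))
print(current_t(),current_tool_rot())
E
```

```text
pics
scene 48.06634527005857 281.2484033340236 213.20814420019727
[[ 0.319  0.508 -0.8    1.306]
 [ 0.947 -0.15   0.283 -0.27 ]
 [ 0.023 -0.848 -0.529  0.595]
 [ 0.     0.     0.     1.   ]]
top 51.5601523814363 282.41027922950866 210.15306364177786
[[ 0.014 -0.999  0.051  0.493]
 [-1.    -0.014 -0.014 -0.   ]
 [ 0.015 -0.051 -0.999  0.878]
 [ 0.     0.     0.     1.   ]]
0.1 [-1.79700099  1.56916227  1.64440647]
```

View pics/scene0.png

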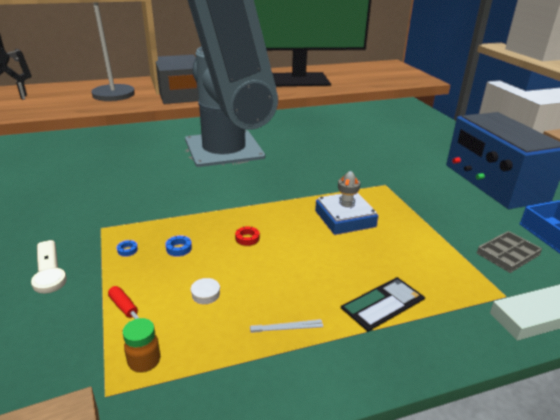

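View pics/top0.png

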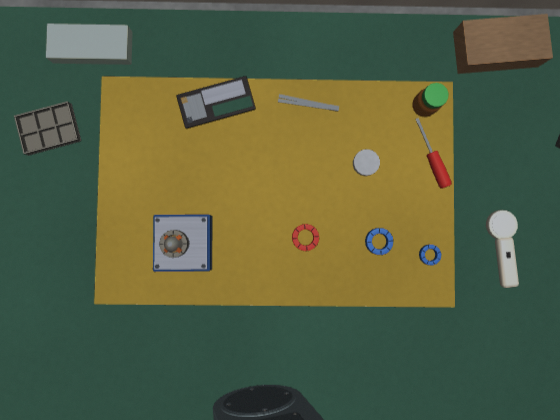

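The larger blue ring is at top px (380,241) and the smaller blue ring, a decoy, is at (430,254). Other things that could be confused with it are the red ring (305,237) and the white disc (367,162). The magazine is at (182,243). Next I'll measure these and crop the ring I've chosen.

```bash
cat > h.py <<'E'
import numpy as np,cv2,pickle
def rays(s,uv):
    uv=np.atleast_2d(uv).astype(float);f=210/np.tan(np.radians(s["fov_y"]/2))
    d=np.c_[(uv[:,0]-s["cx"])/f,(uv[:,1]-s["cy"])/f,np.ones(len(uv))]
    return d@s["pose"][:3,:3].T, s["pose"][:3,3]
def onplane(s,uv,z):
    d,o=rays(s,uv); return o+d*((z-o[2])/d[:,2])[:,None]
def project(s,P):
    P=np.atleast_2d(P);c=(P-s["pose"][:3,3])@s["pose"][:3,:3];f=210/np.tan(np.radians(s["fov_y"]/2))
    return np.c_[c[:,0]/c[:,2]*f+s["cx"],c[:,1]/c[:,2]*f+s["cy"]]
def zpt(s,u,v):
    d,o=rays(s,[u,v]); return o+d[0]*s["z_map"][int(round(v)),int(round(u))]
def mask(s,col):
    h=cv2.cvtColor(s["frame"],cv2.COLOR_RGB2HSV);H,S,V=cv2.split(h)
    if col=="blue": m=(H>100)&(H<130)&(S>130)&(V>60)
    if col=="red": m=((H<6)|(H>174))&(S>170)&(V>90)
    if col=="orange": m=(H>=4)&(H<18)&(S>120)&(V>60)
    return m.astype(np.uint8)
def blobs(m,amin=60):
    cs,_=cv2.findContours(m,cv2.RETR_EXTERNAL,cv2.CHAIN_APPROX_NONE)
    return [c[:,0] for c in cs if cv2.contourArea(c)>amin]
E
python3 - <<'E'
from h import *
for n in ["top","scene"]:
    s=pickle.load(open(n+"0.pkl","rb"))
    for col in ["blue","red"]:
        for c in blobs(mask(s,col)):
            P=onplane(s,c,0.02 if n=="top" else 0.011)
            (x,y),r=cv2.minEnclosingCircle(P[:,:2].astype(np.float32)*1000)
            e=cv2.fitEllipse(c.astype(np.float32)) if len(c)>5 else None
            z=[zpt(s,*p)[2] for p in c[::5]]
            print(n,col,c.mean(0).round(1),"xy",round(x,1),round(y,1),"D",round(2*r,1),"zmed",np.round(np.median(z),4))
s=pickle.load(open("top0.pkl","rb"))
# heights in magazine zone
for u,v in [(173,243),(160,222),(205,222),(205,265),(160,265),(250,200),(250,270),(20,300)]: print((u,v),zpt(s,u,v).round(4))
f=s["frame"]
a=cv2.resize(f[190:290,130:230],(400,400),interpolation=cv2.INTER_CUBIC);b=cv2.resize(f[190:290,350:450],(400,400),interpolation=cv2.INTER_CUBIC)
cv2.imwrite("pics/crop1.png",np.hstack([a,b])[:,:,::-1])
E
```

```text
top blue [429.8 254.3] xy 454.3 -305.1 D 41.3 zmed 0.0152
top blue [378.8 240.9] xy 478.9 -204.1 D 54.1 zmed 0.0179
top blue [194.6 228.9] xy 471.5 184.4 D 150.4 zmed 0.0357
top red [439.  168.8] xy 624.1 -323.6 D 73.5 zmed 0.0218
scene blue [126.7 247.4] xy 459.7 -306.9 D 50.3 zmed 0.0119
scene blue [178.  245.4] xy 481.9 -204.7 D 67.7 zmed 0.0165
scene blue [345.1 219.8] xy 467.7 178.5 D 161.4 zmed 0.0232
scene blue [514.9 179.8] xy 359.5 713.3 D 819.3 zmed 0.0346
scene blue [503.5  81.8] xy -417.0 1243.3 D 1006.4 zmed 0.0392
scene blue [499.   20.5] xy -1785.2 2563.7 D 2087.8 zmed 0.2618
scene blue [443.8  51. ] xy -1289.4 1895.2 D 3315.6 zmed 0.0382
scene red [122.5 301.4] xy 622.6 -326.7 D 89.9 zmed 0.0212
scene red [247.  235.5] xy 488.5 -57.8 D 66.0 zmed 0.0159
(173, 243) [0.4725 0.177  0.124 ]
(160, 222) [0.51   0.2215 0.0442]
(205, 222) [0.5112 0.1364 0.0406]
(205, 265) [0.4291 0.1345 0.0408]
(160, 265) [0.428  0.2203 0.0402]
(250, 200) [0.5578 0.0531 0.0012]
(250, 270) [0.4172 0.0507 0.0011]
(20, 300) [ 3.522e-01  5.058e-01 -4.000e-04]
```

View pics/crop1.png

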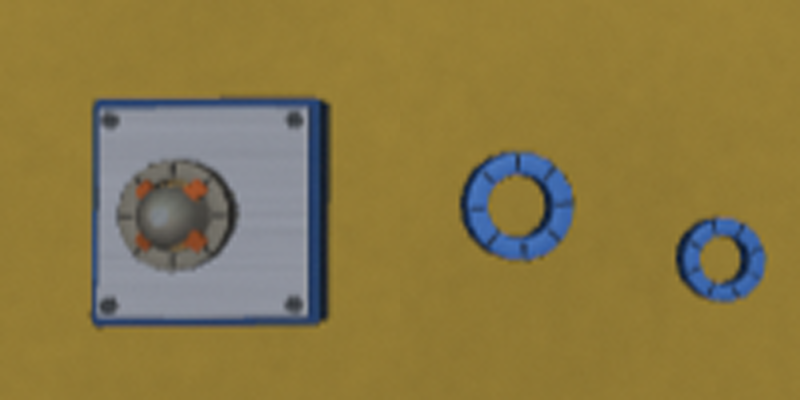

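The crop shows the larger blue ring (54.1 mm, segmented) on the left and the smaller one (41 mm) on the right, so (380,241) is the target. The grey pad and the spindle with its orange catches stand on the magazine base. Next I'll move over the blue pad and check with the wrist camera.

```bash
python3 - <<'E'
from h import *
s=pickle.load(open("top0.pkl","rb"))
f=s["frame"].astype(int)
h=cv2.cvtColor(s["frame"],cv2.COLOR_RGB2HSV)
# base corner screws and square via not-yellow mask
sub=np.zeros(h.shape[:2],np.uint8); sub[205:282,140:222]=(h[205:282,140:222,1]<110)
for c in blobs(sub,400):
    r=cv2.minAreaRect(onplane(s,c,0.041)[:,:2].astype(np.float32)*1000); print("grey plate",r)
from plant import *
for yaw in [0,np.pi,0.3]:
  for p in [(0.480,-0.204,0.15),(0.480,-0.204,0.0),(0.47,0.178,0.25),(0.47,0.178,0.07)]:
    q=inverse_kinematics(p,[0,np.pi/2,yaw]); print(yaw,p,None if q is None else np.round(q,2))
E
```

```text
grey plate ((471.5185852050781, 179.4539031982422), (108.95745086669922, 111.80534362792969), 0.8135900497436523)
0 (0.48, -0.204, 0.15) [-0.62  0.28  1.72  0.    1.14 -2.19]
0 (0.48, -0.204, 0.0) [-0.62  0.48  1.86  0.    0.8  -2.19]
0 (0.47, 0.178, 0.25) [ 0.14  0.16  1.61 -0.    1.37 -1.43]
0 (0.47, 0.178, 0.07) [ 0.14  0.35  1.85 -0.    0.94 -1.43]
3.141592653589793 (0.48, -0.204, 0.15) [-0.62  0.28  1.72 -0.    1.14  0.95]
3.141592653589793 (0.48, -0.204, 0.0) [-0.62  0.48  1.86 -0.    0.8   0.95]
3.141592653589793 (0.47, 0.178, 0.25) [0.14 0.16 1.61 0.   1.37 1.71]
3.141592653589793 (0.47, 0.178, 0.07) [ 0.14  0.35  1.85 -0.    0.94  1.71]
0.3 (0.48, -0.204, 0.15) [-0.62  0.28  1.72  0.    1.14 -2.49]
0.3 (0.48, -0.204, 0.0) [-0.62  0.48  1.86  0.    0.8  -2.49]
0.3 (0.47, 0.178, 0.25) [ 0.14  0.16  1.61  0.    1.37 -1.73]
0.3 (0.47, 0.178, 0.07) [ 0.14  0.35  1.85 -0.    0.94 -1.73]
```

```bash
python3 - <<'E'
from h import *
from plant import *
for n,p in [("mag",(0.42,0.178,0.28)),("blue",(0.480,-0.204,0.16))]:
    move_to(p,[0,np.pi/2,np.pi]); wait(0.2)
    s=snapshot("wrist"); s["ee"]=current_ee_pos(); pickle.dump(s,open(f"w_{n}.pkl","wb")); cv2.imwrite(f"pics/w_{n}.png",s["frame"][:,:,::-1])
    print(n,current_t(),current_ee_pos(),current_ft_force(),s["fov_y"]);print(s["pose"].round(3))
E
```

```text
mag 3.0 [0.42019372 0.17765816 0.27994676] [ 0.06329718  0.71712759 -0.17553697] 66.7343015470558
[[-0.001 -0.946 -0.323  0.504]
 [-1.     0.     0.001  0.177]
 [-0.001  0.323 -0.946  0.423]
 [ 0.     0.     0.     1.   ]]
blue 4.75 [ 0.48039932 -0.20319119  0.1603862 ] [ 0.75237132 -0.75057119  0.48278565] 66.7343015470558
[[ 0.002 -0.947 -0.322  0.564]
 [-1.    -0.002  0.    -0.203]
 [-0.001  0.322 -0.947  0.304]
 [ 0.     0.     0.     1.   ]]
```

View pics/w_mag.png

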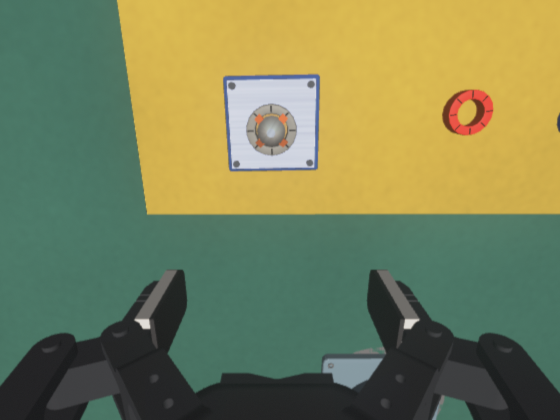

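View pics/w_blue.png

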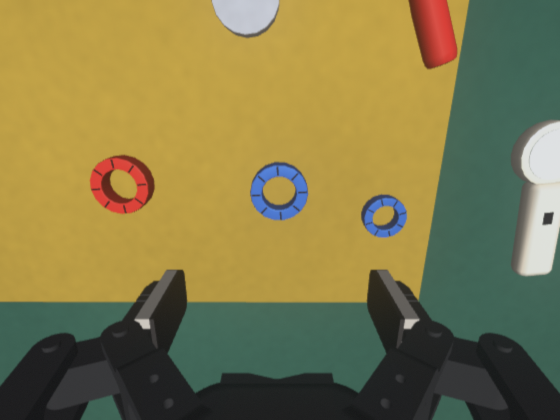

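The magazine view shows the base centred near (271,123) with the spindle at about (271,129). The pad view shows the large blue ring at (279,191), the small one at (385,216) and red at (122,184). Next I'll locate the blue pad and the spindle.

```bash
python3 - <<'E'
from h import *
s=pickle.load(open("w_blue.pkl","rb"))
for c in blobs(mask(s,"blue")):
    P=onplane(s,c,0.02)[:,:2]; (x,y),r=cv2.minEnclosingCircle(P.astype(np.float32)*1000)
    e=cv2.fitEllipse(P.astype(np.float32)*1000)
    print("blue",x,y,2*r,np.round(e[0],1),np.round(e[1],1))
m=mask(s,"red")
for c in blobs(m):
    P=onplane(s,c,0.02)[:,:2]; print("red",cv2.fitEllipse(P.astype(np.float32)*1000))
# holes
cs,hh=cv2.findContours(mask(s,"blue"),cv2.RETR_CCOMP,cv2.CHAIN_APPROX_NONE)
for c,h_ in zip(cs,hh[0]):
    if h_[3]>=0 and len(c)>30:
        print("hole",cv2.minEnclosingCircle(onplane(s,c[:,0],0.02)[:,:2].astype(np.float32)*1000))
for n in ["w_mag","top0"]:
    s=pickle.load(open(n+".pkl","rb")); H,S,V=cv2.split(cv2.cvtColor(s["frame"],cv2.COLOR_RGB2HSV))
    z=s["z_map"]; f=210/np.tan(np.radians(s["fov_y"]/2))
    vv,uu=np.mgrid[:420,:560]; d,o=rays(s,np.c_[uu.ravel(),vv.ravel()]); P=o+d*z.ravel()[:,None]
    near=(abs(P[:,0]-.4725)<.07)&(abs(P[:,1]-.177)<.07)&(z.ravel()>0)
    for lo,hi in [(.036,.046),(.095,.106),(.114,.13)]:
        Q=P[near&(P[:,2]>lo)&(P[:,2]<hi)]
        r=cv2.minAreaRect(Q[:,:2].astype(np.float32)*1000); c=cv2.minEnclosingCircle(Q[:,:2].astype(np.float32)*1000)
        print(n,lo,hi,len(Q),"zmed",np.median(Q[:,2]).round(4),"max",Q[:,2].max().round(4),"rect",np.round(r[0],1),np.round(r[1],1),r[2],"circ",np.round(c[0],1),round(c[1],1))
    mat=(P[:,1]<.1)&(P[:,1]>-.0)&(P[:,0]>.42)&(P[:,0]<.46); print("mat z",np.median(P[mat,2]))
E
```

```text
blue 457.0039367675781 -305.8425598144531 39.739864349365234 [ 457.1 -305.7] [35.3 35.7]
blue 481.3736877441406 -204.72174072265625 52.44969940185547 [ 482.1 -204.8] [48.6 50.7]
red ((488.5293884277344, -59.26034164428711), (50.99677276611328, 52.44432067871094), 47.38214874267578)
red ((613.97802734375, -328.6696472167969), (25.79555320739746, 58.16328430175781), 115.50773620605469)
hole ((485.05902099609375, -206.81011962890625), 21.28545379638672)
w_mag 0.036 0.046 6309 zmed 0.0427 max 0.046 rect [473.4 183.4] [108.8 108.4] 0.8730514049530029 circ [473.5 183.1] 75.2
w_mag 0.095 0.106 1104 zmed 0.1026 max 0.106 rect [473.7 183.7] [49.1 48.3] 1.980139970779419 circ [473.4 183.3] 24.9
w_mag 0.114 0.13 632 zmed 0.1201 max 0.1287 rect [473.6 183.5] [25.6 25. ] 89.95142364501953 circ [473.4 183.4] 13.6
mat z 0.002645388857848041
top0 0.036 0.046 2307 zmed 0.042 max 0.0459 rect [470.4 182.3] [107.7 108.4] 0.9064906239509583 circ [471.5 181.9] 74.9
top0 0.095 0.106 364 zmed 0.1019 max 0.106 rect [470.8 181.6] [48.4 48. ] 5.085301876068115 circ [470.8 182.4] 25.2
top0 0.114 0.13 176 zmed 0.1198 max 0.1281 rect [470.5 181.8] [24.4 26.2] 1.0247416496276855 circ [470.2 182.2] 13.7
mat z 0.002248998650542955
```

```bash
python3 - <<'E'
from h import *
s=pickle.load(open("w_blue.pkl","rb"))
print(s["ee"])
vv,uu=np.mgrid[260:345,130:190]; 
d,o=rays(s,np.c_[uu.ravel(),vv.ravel()]); P=o+d*s["z_map"][260:345,130:190].ravel()[:,None]
k=(P[:,2]>.1); R=P-s["ee"]
print("tip lowest rel z",np.percentile(R[k,2],[0,1,5,50,100]).round(4))
for u,v in [(181,273),(170,272),(160,290),(180,300),(168,320),(143,325),(140,333)]:
    print((u,v),(zpt(s,u,v)-s["ee"]).round(4))
E
```

```text
[ 0.48039932 -0.20319119  0.1603862 ]
tip lowest rel z [0.0134 0.0154 0.0191 0.0392 0.1433]
(181, 273) [0.009  0.043  0.0175]
(170, 272) [0.0113 0.0467 0.0205]
(160, 290) [0.0114 0.0463 0.0344]
(180, 300) [-0.0012  0.0428  0.0231]
(168, 320) [0.0009 0.0427 0.0392]
(143, 325) [0.0087 0.0465 0.0517]
(140, 333) [0.0124 0.0437 0.06  ]
```

```bash
python3 - <<'E'
from h import *
from plant import *
X,Y=0.4805,-0.2045
O=[0,np.pi/2,np.pi]
move_to((X,Y,0.05),O)
servo_line((X,Y,0.001),0.08); print(current_t(),current_ee_pos(),current_ft_force())
clamp(80); wait(0.2); print("gap",current_finger_gap()*85,current_ft_force(),current_ee_pos())
servo_line((X,Y,0.16),0.2); wait(.2)
s=snapshot("wrist"); s["ee"]=current_ee_pos(); pickle.dump(s,open("w_held.pkl","wb")); cv2.imwrite("pics/w_held.png",s["frame"][:,:,::-1])
print("gap",current_finger_gap()*85,current_t(),current_ee_pos(),current_ft_force())
E
```

```text
6.0333 [ 0.48084775 -0.2047337   0.00134859] [ 0.34988256 -0.49728545  0.00163991]
gap 50.4527103854303 [-1.71904903  1.28241426  8.26228929] [ 0.48095608 -0.20481624  0.00223621]
gap 50.45841889692984 7.8583 [ 0.47997435 -0.20417517  0.15883228] [ 0.39078552 -0.22155465  0.33962766]
```

View pics/w_held.png

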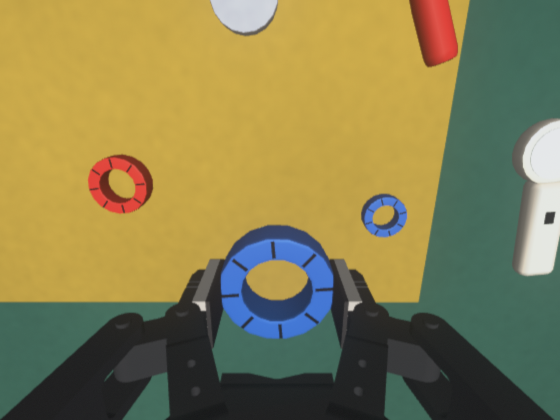

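The blue pad is held between the fingers, centred near (278,289) and looking level. Next I'll measure its pose relative to the TCP.

```bash
python3 - <<'E'
from h import *
s=pickle.load(open("w_held.pkl","rb")); ee=s["ee"]
m=mask(s,"blue"); vv,uu=np.nonzero(m); k=(abs(uu-278)<62)&(abs(vv-283)<62); uv=np.c_[uu[k],vv[k]]
d,o=rays(s,uv);P=o+d*s["z_map"][uv[:,1],uv[:,0]][:,None]
zt=np.median(P[P[:,2]>np.percentile(P[:,2],40),2]); T=P[abs(P[:,2]-zt)<.004]
A=np.c_[T[:,:2]-T[:,:2].mean(0),np.ones(len(T))]; c=np.linalg.lstsq(A,T[:,2],rcond=None)[0]
print("top z rel",(c[2]-ee[2]).round(4),"tilt deg",np.degrees(c[:2]).round(2), "n",len(T),len(P))
cc=cv2.minEnclosingCircle(T[:,:2].astype(np.float32)*1000); print("circ",np.array(cc[0])-ee[:2]*1000,cc[1])
# hole inner edge: refit by radius
ctr=T[:,:2].mean(0)-ee[:2]; print("mean",ctr*1000, "ee",ee)
E
```

```text
top z rel 0.0179 tilt deg [0.01 0.21] n 5780 6719
circ [-0.27876395  0.08750472] 27.020933151245117
mean [ 1.07860961 -0.03813776] ee [ 0.47997435 -0.20417517  0.15883228]
```

```bash
python3 - <<'E'
from h import *
from plant import *
T=np.array([0.4727,0.1831]); O=[0,np.pi/2,np.pi]
move_to((*T,0.17),O); wait(.2)
p=current_ee_pos(); f0=current_ft_force(); print(current_t(),p,f0)
off=T-p[:2]
for z in [0.128,0.122,0.117,0.112]:
    servo_line((*(T+off),z),0.06); wait(.1)
    f=current_ft_force()-f0; p=current_ee_pos(); print(z,p.round(4),f.round(1),round(current_finger_gap()*85,1))
    if z>0.12 and f[2]>6 or np.hypot(f[0],f[1])>10: break
for n in ["scene","wrist"]:
    s=snapshot(n); pickle.dump(s,open(f"{n}1.pkl","wb")); cv2.imwrite(f"pics/{n}1.png",s["frame"][:,:,::-1])
s=pickle.load(open("scene1.pkl","rb")); cv2.imwrite("pics/scene1c.png",cv2.resize(s["frame"][130:250,270:430],(800,600))[:,:,::-1])
E
```

```text
9.5 [0.47316391 0.18212225 0.1699315 ] [-0.54311287  0.07116173 -1.006214  ]
0.128 [0.4726 0.1841 0.1284] [ 1.  -1.5  0.6] 50.7
0.122 [0.4722 0.1841 0.122 ] [0.6 0.  1.3] 50.6
0.117 [0.4722 0.184  0.1169] [ 0.8 -0.4  1.3] 50.3
0.112 [0.4724 0.184  0.112 ] [0.7 0.2 0.6] 50.4
```

View pics/scene1c.png

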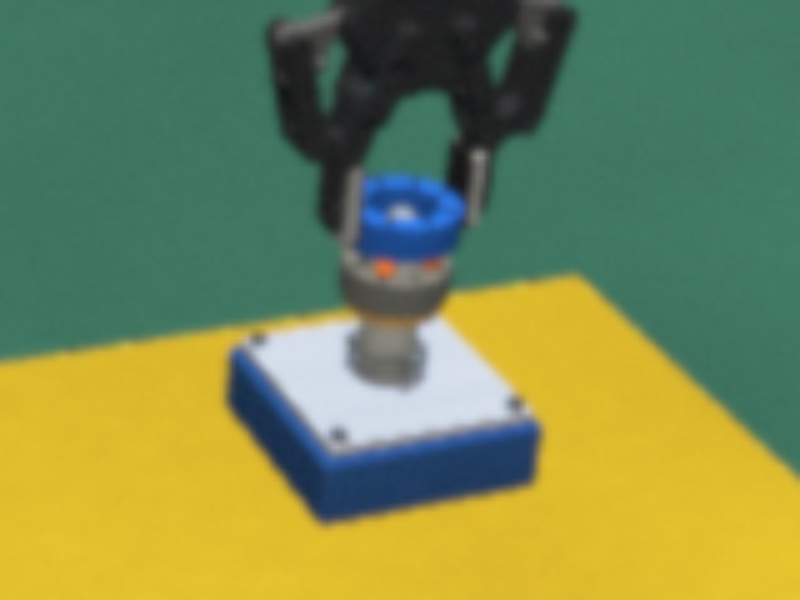

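View pics/wrist1.png

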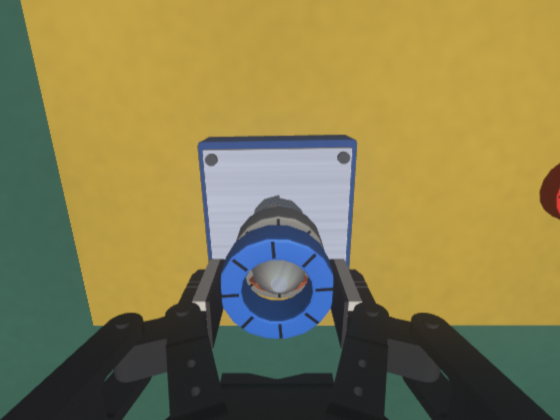

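The spindle tip shows inside the pad's hole in both views (wrist ~(279,276), scene crop ~(403,212)), and lateral forces are below 1 N. Now I'll press in steps.

```bash
python3 - <<'E'
from h import *
from plant import *
f0=np.array([-.54,.07,-1.0]); T=np.array([0.4725,0.1836])
p=current_ee_pos()
for z in [0.106,0.1,0.094,0.088,0.083,0.079]:
    servo_line((*T,z),0.05); wait(.05)
    f=current_ft_force()-f0; p=current_ee_pos(); print(z,p.round(4),f.round(1),round(current_finger_gap()*85,1),current_t())
    if np.hypot(f[0],f[1])>20 or f[2]>45: print("stop");break
wait(.2)
for n in ["scene","wrist"]:
    s=snapshot(n); s["ee"]=current_ee_pos(); pickle.dump(s,open(f"{n}2.pkl","wb")); cv2.imwrite(f"pics/{n}2.png",s["frame"][:,:,::-1])
    if n=="scene": cv2.imwrite("pics/scene2c.png",cv2.resize(s["frame"][130:250,270:430],(800,600))[:,:,::-1])
print(current_ee_pos(),current_ft_force()-f0)
ee=s["ee"];m=mask(s,"blue"); vv,uu=np.nonzero(m); k=(abs(uu-278)<62)&(abs(vv-283)<62); uv=np.c_[uu[k],vv[k]]
d,o=rays(s,uv);P=o+d*s["z_map"][uv[:,1],uv[:,0]][:,None]
zt=np.median(P[P[:,2]>np.percentile(P[:,2],40),2]);print("top rel",zt-ee[2])
E
```

```text
0.106 [0.4728 0.1836 0.106 ] [ 2.  -0.3  1.6] 50.3 11.9167
0.1 [0.473  0.1837 0.1001] [ 4.  -0.7  1.2] 50.5 12.2333
0.094 [0.4726 0.1837 0.0939] [4.3 0.2 0.2] 50.4 12.55
0.088 [0.4726 0.1837 0.0881] [3.9 0.7 1.6] 50.4 12.8667
0.083 [0.4724 0.1836 0.0833] [ 1.5 -0.4  6.7] 50.5 13.1667
0.079 [0.4724 0.1836 0.0794] [1.  0.1 7.6] 50.2 13.4667
[0.47233567 0.18358829 0.07949416] [1.85884678 0.35436479 6.30732694]
top rel 0.018524708655628372
```

View pics/scene2c.png

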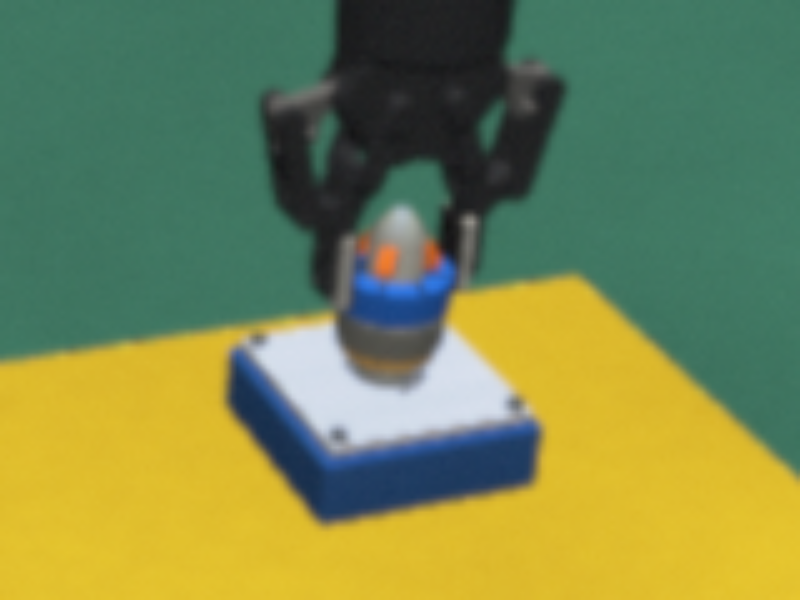

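View pics/wrist2.png

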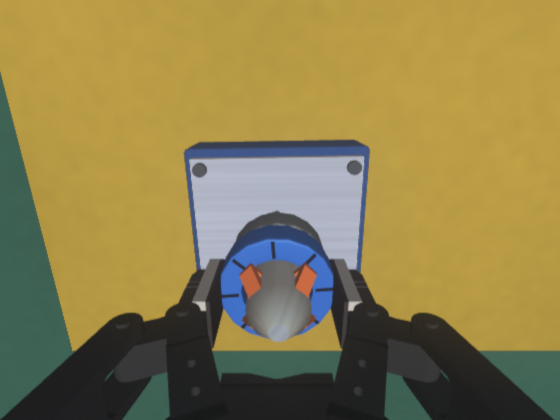

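The pad is on the grey pad, and the orange catches are out above its top (wrist (251,280), (305,277); scene crop (385,260)). I'll press 1 mm more, then release.

```bash
python3 - <<'E'
from h import *
from plant import *
T=np.array([0.4725,0.1836]); f0=np.array([-.54,.07,-1.0])
servo_line((*T,0.078),0.03); wait(.3); print(current_ee_pos(),current_ft_force()-f0)
servo_line((*T,0.0825),0.03); wait(.1); print(current_ee_pos(),current_ft_force()-f0)
release(); wait(.2); print("gap",current_finger_gap(),current_ft_force()-f0)
servo_line((*T,0.2),0.15); move_to((0.42,0.18,0.30),[0,np.pi/2,np.pi]);wait(.3)
for n in ["scene","wrist"]:
    s=snapshot(n); s["ee"]=current_ee_pos(); pickle.dump(s,open(f"{n}3.pkl","wb")); cv2.imwrite(f"pics/{n}3.png",s["frame"][:,:,::-1])
    if n=="scene": cv2.imwrite("pics/scene3c.png",cv2.resize(s["frame"][130:250,270:430],(800,600))[:,:,::-1])
print(current_t())
for c in blobs(mask(s,"red")):
    P=onplane(s,c,0.02)[:,:2]; print("red",cv2.minEnclosingCircle(P.astype(np.float32)*1000))
vv,uu=np.mgrid[:420,:560]; d,o=rays(s,np.c_[uu.ravel(),vv.ravel()]); P=o+d*s["z_map"].ravel()[:,None]
k=(mask(s,"blue").ravel()>0)&(np.hypot(P[:,0]-.4725,P[:,1]-.1835)<.035)&(P[:,2]>.092);Q=P[k]
A=np.c_[Q[:,:2]-[.4725,.1835],np.ones(len(Q))];c=np.linalg.lstsq(A,Q[:,2],rcond=None)[0]
print("pad top z",np.median(Q[:,2]),"tilt",np.degrees(c[:2]),"circ",cv2.minEnclosingCircle(Q[:,:2].astype(np.float32)*1000),len(Q))
k=(np.hypot(P[:,0]-.4725,P[:,1]-.1835)<.03)&(P[:,2]>.114)
print("spindle",cv2.minEnclosingCircle(P[k][:,:2].astype(np.float32)*1000))
k=(abs(P[:,0]-.4725)<.045)&(abs(P[:,1]-.1835)<.045)&(P[:,2]<.046)&(P[:,2]>.036); print("base top",np.median(P[k,2]))
E
```

```text
[0.4723423  0.18360504 0.07852225] [ 1.49457677 -0.28200447  7.06893607]
[0.47234031 0.1836136  0.08305201] [2.42977585 0.42530402 5.18969232]
gap 1.0050471996713148 [1.22008419 0.74189421 0.74487243]
17.2167
red ((487.1393127441406, -56.47664260864258), 26.351102828979492)
pad top z 0.1027440402038527 tilt [12.63919771 -1.57664623] circ ((474.998046875, 183.44070434570312), 28.809993743896484) 996
spindle ((473.01177978515625, 182.82911682128906), 14.375024795532227)
base top 0.04279006349996051
```

View pics/scene3c.png

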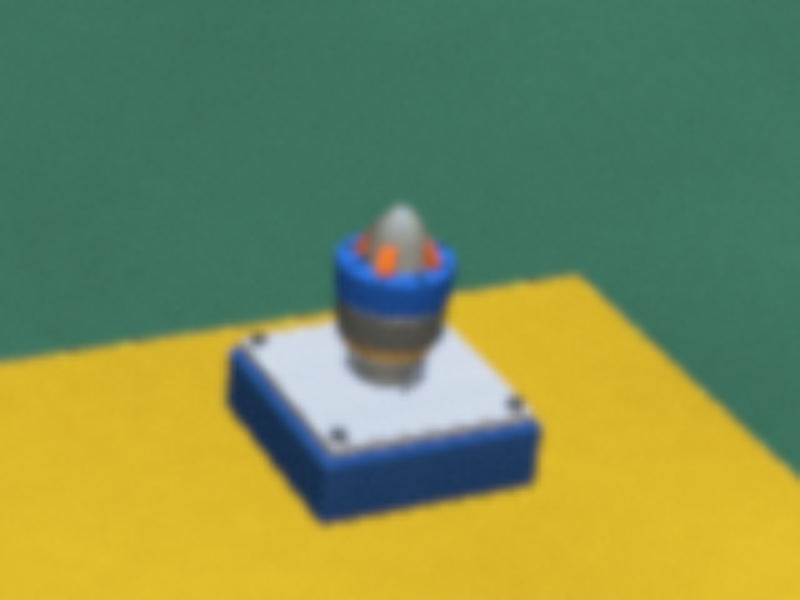

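View pics/wrist3.png

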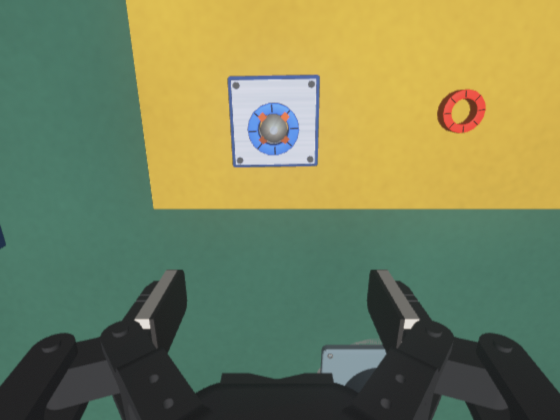

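The pad is seated with the catches over it all round. The 12.6° tilt fit is suspicious: it may include side-wall pixels. I'll refit on the top face only.

```bash
python3 - <<'E'
from h import *
s=pickle.load(open("wrist3.pkl","rb"))
vv,uu=np.mgrid[:420,:560]; d,o=rays(s,np.c_[uu.ravel(),vv.ravel()]); P=o+d*s["z_map"].ravel()[:,None]
m=cv2.erode(mask(s,"blue"),np.ones((3,3))).ravel()>0
Q=P[m&(np.hypot(P[:,0]-.4725,P[:,1]-.1835)<.026)&(P[:,2]>.08)]
for nm,k in [("+x",Q[:,0]>.485),("-x",Q[:,0]<.460),("+y",Q[:,1]>.196),("-y",Q[:,1]<.171)]: print(nm,k.sum(),np.percentile(Q[k,2],[10,50,90]).round(4))
E
```

```text
+x 137 [0.1017 0.1027 0.1037]
-x 155 [0.1018 0.1028 0.1039]
+y 163 [0.102  0.1029 0.104 ]
-y 144 [0.1019 0.1028 0.1037]
```

The top face is level: all four sides agree within 0.2 mm. Handing in.

```bash
python3 - <<'E'
from plant import *
close_job(); print(current_t())
E
```

```text
the job is handed in; nothing more can be done
the job is handed in; nothing more can be done
```

The blue pad is on the spindle and held down under the orange catches. I handed the job in at about 17 s of the 38 s allowed.

I picked the larger blue pad (54.1 mm; the smaller one measured 41 mm) and gripped it across its outside. I pressed it to about 77 mm above the magazine's origin, with about 8 N of press force, then let go and backed the arm away.

**Last checks**
- **Height:** the pad's underside is about 82 mm above the origin, which is the expected spring-back height.
- **Level and centring:** the four sides of the top face agree within 0.2 mm. The pad's centre is about 2 mm or less from the spindle's axis.
- **Catches:** they are visible over the pad in both the scene and wrist views.
- **Red pad:** measured about 3 mm from its earlier position in a different view, which is about the measuring error. I never touched it.

**What disagreed**
- The top and wrist cameras differed by about 2–3 mm in x, so I aimed between them. Side force stayed at about 4 N or less throughout.
- My first tilt reading of 12.6° was false, because it included side-wall pixels. Refitting on the top face alone gave the level result above.
- The fingertips pressed on the mat with about 8 N while closing on the pad, with no visible effect.

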